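# Put the press plates back in their dies

### The arm

A 6-joint arm with a two-finger parallel gripper is mounted at the origin on the work surface. World frame = base frame: x ahead of the robot, y to its left, z up, the work surface at z = 0. Lengths are in m, angles in rad, forces in N, time in s.
With the tool pointing down it reaches from about 0.275 to 0.75 m from the base axis. Payload 10.2 kg.
Tool frame: the origin (TCP) lies midway between the tips of the shut fingers; the grasp point (between the pads) lies bot.grasp_offset behind it (bot.grasp_offset is the distance from the TCP to the grasp point, in m); z points along the fingers, x is the direction in which the jaws open and shut, and the axes are right-handed (so a half turn about z gives the same grasp; the last joint's range is limited). The gripper opens to 85 mm and grips with 20 to 120 N. Pads are 22 mm wide; open, the fingers measure 114 mm over their backs; the gripper's body (76 mm by 85 mm) begins 54 mm behind the grasp point. The pads swing forward as they close: fully open they stand 13 mm farther back than shut.
Start: joints at [0.957, 0.313, 1.498, -0, 1.331, -0.223], TCP at [0.2, 0.485, 0.196] pointing down, gripper open.
Joint ranges: [-2.94, 2.94], [-0.97, 2.17], [0.19, 2.56], [-1.23, 4.37], [0.02, 3.11], [-2.88, 2.88]. Speed limits (rad/s): [2.39, 2.39, 3.01, 3.14, 3.14, 3.14].

### API

Orientations are given as a rotation vector (axis times angle).
In Python, from cell import bot gives the robot as it stands. The module is installed in compiled form; this text tells all that it offers.
- The arm moves only by the shell command python3 -m handwheel 'ROWS' [OPENING] [FORCE]. ROWS is JSON, a list of rows, each an object with "delta_pos": the shift along the tool's x, y, z in m, a list of three; "yaw": the turn about the tool's z in degrees. In form: [{"delta_pos": [tx, ty, tz], "yaw": yaw}, ...]. A call has 1 to 8 rows; each row is the pose to reach, as a shift and turn from the pose measured when the call began, along the tool's axes at that moment; what a row does not reach only later rows make up. A row lasts 1/8 s, in which the tool goes at most 62.5 mm and 10.7 degrees, less where a joint would pass 70% of its speed; a pose out of reach is approached as far as the arm can. A call with a gripper value outside its range is refused whole. OPENING is the gripper command: -1 is shut, 1 is fully open, values between are in proportion, set as the call begins (- or left out, the last holds). The fingers move at their own pace and stop on an object; FORCE is the grip in N (left out, the last holds). Time passes only in rows, so rows that repeat a pose let the fingers close. It gives the time, the measured TCP pose, the force and the opening at its end, in the units of the state.
- bot.state(): the state, without advancing time (a new reading comes with each control period).
- bot.camera(name): name is "scene" or "top" or "wrist"; returns a dict with "image" (480x640x3 uint8, red, green, blue), "K" (3x3 intrinsics, pixels), "eye" and "attitude" of the camera in the world. Camera axes: x right, y up, looking along -z (the intrinsics and any distortion apply to the point x, -y, -z); pixel columns grow to the right and rows downward; lengths in m; the calibration is good to about 2 mm. A picture is of the moment at which its call begins. There is no depth.
- bot.hand_in(): hands the job in, once; it reports no verdict.
The state is a dict: "time_s": time; "joints": joint angles; "dq": joint speeds; "joint_torque": joint torques, N m; "tool_pos": TCP position; "ee_rot": TCP orientation; "force": force on the tool from outside, world axes, zero at the start; "moment": the same for the moment, N m; "finger_gap": opening from 0.0 (shut) to 1.0 (fully open).
Only numpy, scipy, OpenCV 4.12 (cv2) and the standard library are available. Lean on these libraries where they do the work, as an engineer would, in place of code of your own. Each camera call takes 0.05 s, during which the arm holds its last target.

### The job

The dough press has just been washed. Take the two loose press plates by their wooden grips and lower each into the die whose cavity has its outline, the round plate into the round die and the square plate into the square die, so that both lie flat on the cavity floors. Do not drop them in, and leave the foil dishes, the bowl and the spatula alone.

Things in the scene. Friction and masses are not known exactly. Their poses are not given: they have to be found in the camera images.
- round_plate: Loose press plate, about 0.35 kg: a round, 90 mm diameter, steel plate 10 mm thick with an upright wooden knob, a cylinder 30 mm in diameter on its middle, 45 mm high (top 55 mm above the plate's underside). Origin: centre of the plate's underside; z up; its yaw does not matter.
- round_plate_grip (a point): Point on the axis of the round plate's knob, 40 mm above the plate's underside (15 mm below the knob's top).
- square_plate: Loose press plate, about 0.35 kg: a square, 80 x 80 mm, steel plate 10 mm thick with an upright wooden bar grip 60 mm long (along the plate's x) and 26 mm thick (along its y) on its middle, 45 mm high (top 55 mm above the plate's underside). Origin: centre of the plate's underside; z up; x and y run parallel to the plate's sides. Fits in any of the four quarter turns.
- square_plate_grip (a point): Point in the middle of the square plate's bar grip, 40 mm above the plate's underside (15 mm below the bar's top).
- round_die: Fixed die: a white block 130 x 130 mm, 30 mm high, with one round cavity in the middle of its top, 14 mm deep, its floor of grey plastic, a 3 mm chamfer round the mouth. Origin: centre of its underside, on the bench; z up.
- round_die_floor (a point): Centre of the round cavity's floor, 16 mm above the bench and 14 mm below the block's top. The cavity is 95 mm in diameter.
- square_die: Fixed die: a white block 130 x 130 mm, 30 mm high, with one square cavity in the middle of its top, 14 mm deep, its floor of grey plastic, a 3 mm chamfer round the mouth. Origin: centre of its underside, on the bench; z up; x and y run parallel to the sides of block and cavity.
- square_die_floor (a point): Centre of the square cavity's floor, 16 mm above the bench and 14 mm below the block's top. The cavity is 85 x 85 mm, its sides along the block's sides.
- tin_stack: Bystander: loose stack of nested foil dishes, about 116 mm across and 76 mm high. Origin: centre of its underside.
- bowl: Bystander: loose steel bowl, 130 mm across the rim and 60 mm high. Origin: centre of its underside.
- spatula: Bystander: spatula lying on the bench beyond the dies. Origin: its underside, near the middle of its length.

How it is judged:
At the end, for the whole second after the job is handed in: Round plate in the round die and square plate in the square die, both released and at rest, each right down on its cavity floor (underside within 3 mm of the floor), flat (tilted less than 0.06 rad) and within 6 mm of the cavity's centre (horizontal distance between round_plate and round_die_floor below 0.006 m and z of round_plate in the frame of round_die_floor between -0.003 and 0.003 m and angle between each of round_plate, square_plate's own z axis and vertical below 0.06 rad and linear speed of each of round_plate, square_plate below 0.02 m/s and horizontal distance between square_plate and square_die_floor below 0.006 m and z of square_plate in the frame of square_die_floor between -0.003 and 0.003 m); the robot touches nothing.
It fails at once if the round plate is dropped or slammed into its die (faster than 0.6 m/s within 30 mm of the cavity floor; a fall of 18 mm does it) (horizontal distance between round_plate and round_die_floor below 0.03 m and z of round_plate in the frame of round_die_floor below 0.03 m and linear speed of round_plate above 0.6 m/s).
It fails at once if the square plate is dropped or slammed into its die (faster than 0.6 m/s within 30 mm of the cavity floor; a fall of 18 mm does it) (horizontal distance between square_plate and square_die_floor below 0.03 m and z of square_plate in the frame of square_die_floor below 0.03 m and linear speed of square_plate above 0.6 m/s).
It fails at once if the stack of foil dishes is moved by more than 30 mm (distance of tin_stack from where it was at the start of the episode above 0.03 m).
It fails at once if the steel bowl is moved by more than 30 mm (distance of bowl from where it was at the start of the episode above 0.03 m).
It fails at once if the spatula is moved by more than 30 mm (distance of spatula from where it was at the start of the episode above 0.03 m).
It also fails if it takes over 61 s, if anything falls off the work surface, if the arm or the gripper's body presses on something with over 40 N, if the wrist force passes 120 N, or if a joint passes its speed limit or range.

## Working session

There is one attempt and no reset: what is moved stays moved. The work goes in short steps, Python scripts to look and compute and a shell command to move; the robot and the scene stay as the last step left them, time stands still between calls to the robot, and variables do not carry over. Pictures are saved under pics/ and viewed, and the job is handed in when it is done.

```bash
mkdir -p pics; cat > h.py <<'E'
import numpy as np, cv2
from cell import bot
from scipy.spatial.transform import Rotation as R
def cam(n,f):
    c=bot.camera(n); cv2.imwrite('pics/'+f,c['image'][:,:,::-1]); return c
def att(c):
    a=np.array(c['attitude'],float); return a if a.shape==(3,3) else R.from_rotvec(a).as_matrix()
def ray(c,u,v,z):
    K=np.array(c['K']); d=np.linalg.inv(K)@[u,v,1]; d=att(c)@(d*[1,-1,-1]); e=np.array(c['eye']); return e+d*(z-e[2])/d[2]
def proj(c,p):
    q=att(c).T@(np.array(p)-c['eye'])*[1,-1,-1]; q=np.array(c['K'])@q; return q[:2]/q[2]
E
python3 - <<'E'
from h import *
for n in('scene','top','wrist'):
    c=cam(n,n+'0.png'); print(n,{k:v for k,v in c.items() if k!='image'})
print(bot.state(),bot.grasp_offset)
E
```

```text
scene {'K': array([[452.55072681,   0.        , 321.9649385 ],
       [  0.        , 452.55072681, 238.12870367],
       [  0.        ,   0.        ,   1.        ]]), 'eye': array([ 1.26434088, -0.10196969,  0.58362957]), 'attitude': array([0.7822784 , 0.63364279, 1.3096079 ])}
top {'K': array([[506.25057301,   0.        , 324.52485979],
       [  0.        , 506.25057301, 241.39181777],
       [  0.        ,   0.        ,   1.        ]]), 'eye': array([ 0.39365955, -0.01136883,  1.1147646 ]), 'attitude': array([ 0.15703651, -0.12891017, -1.57909628])}
wrist {'K': array([[376.47460255,   0.        , 320.85324895],
       [  0.        , 376.47460255, 243.18377143],
       [  0.        ,   0.        ,   1.        ]]), 'eye': array([0.13292812, 0.51301039, 0.37361193]), 'attitude': array([-0.25547204, -0.16879417,  1.17177018])}
{'time_s': 0.15, 'joints': array([ 9.56641781e-01,  3.13328560e-01,  1.49816042e+00, -5.66468841e-06,
        1.33102229e+00, -2.23415373e-01]), 'dq': array([-1.89141245e-03, -1.49364853e-03, -3.44591641e-03,  1.48158105e-03,
       -5.48431026e-04, -9.20785789e-05]), 'joint_torque': array([ 1.62674089e-03, -4.12372720e+01, -2.59797120e+01, -2.36509068e-04,
        3.27082358e-03,  7.32894108e-06]), 'tool_pos': array([0.19986388, 0.48525939, 0.19580139]), 'ee_rot': array([ 2.61014789e+00,  1.74774983e+00, -1.34384045e-03]), 'force': array([ 0.78553145, -0.42907077,  0.32709785]), 'moment': array([0.0620886 , 0.00470214, 0.0275825 ]), 'finger_gap': 1.0010693478312638} 0.0187
```

View pics/top0.png

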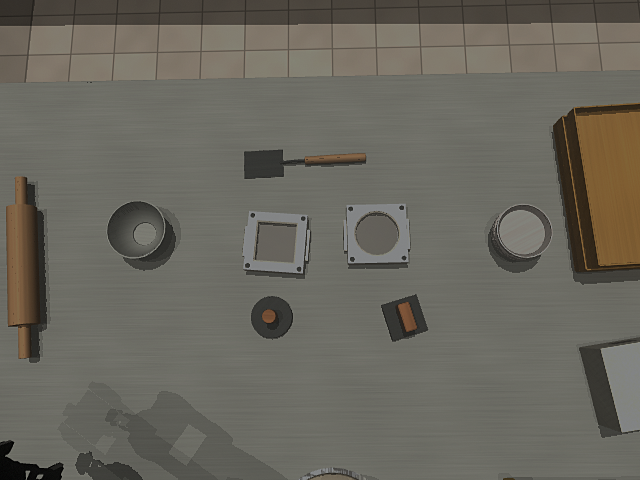

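View pics/scene0.png

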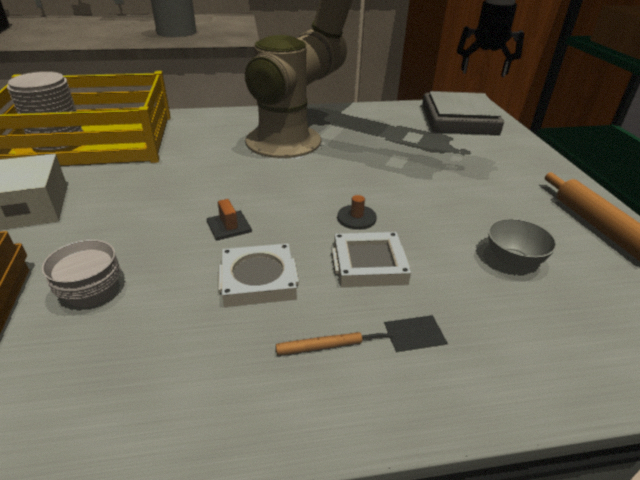

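View pics/wrist0.png

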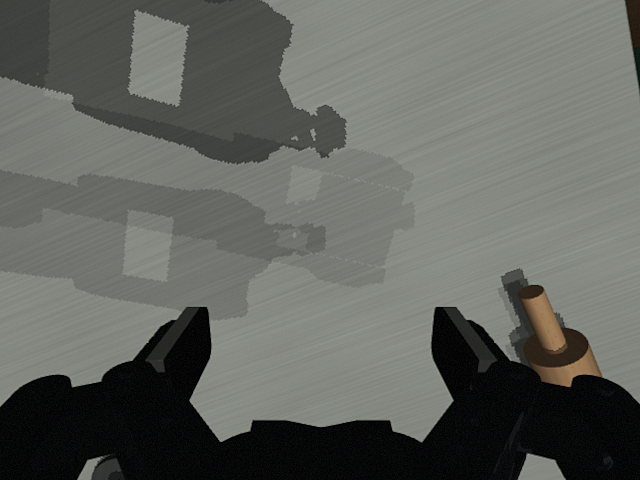

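The top view shows the square die near (277,242), the round die near (377,234), the round plate near (272,317) and the square plate near (405,317). The bowl and foil stack stand off to the sides and the spatula lies beyond the dies. Next I'll measure.

```bash
cat > m.py <<'E'
from h import *
def masks(img):
    hsv=cv2.cvtColor(img,cv2.COLOR_RGB2HSV); g=img.max(2)
    return dict(dark=(g<75).astype(np.uint8), wood=((hsv[...,1]>90)&(hsv[...,0]<20)&(g>60)).astype(np.uint8), white=((img.min(2)>150)).astype(np.uint8))
if __name__=='__main__':
  for n in('top','scene'):
    c=bot.camera(n); im=c['image']; M=masks(im)
    for k,m in M.items():
        cs,h=cv2.findContours(m,cv2.RETR_CCOMP,cv2.CHAIN_APPROX_NONE)
        for q,hh in zip(cs,h[0]):
            a=cv2.contourArea(q)
            if a<120 or a>9000: continue
            mm=cv2.moments(q); u,v=mm['m10']/a,mm['m01']/a
            if not(100<u<560 and 140<v<365): continue
            r=cv2.minAreaRect(q); print(n,k,'hole' if hh[3]>=0 else '',int(a),round(u,1),round(v,1),'rect',np.round(r[0],1),np.round(r[1],1),round(r[2],1),[np.round(ray(c,u,v,z)[:2],4) for z in(0,.01,.03,.055)])
E
python3 m.py
```

```text
top dark  1357 271.5 317.2 rect [271.5 317. ] [41.7 41.7] 45.0 [array([0.4322, 0.1251]), array([0.4318, 0.1239]), array([0.4311, 0.1214]), array([0.4303, 0.1184])]
top dark hole 169 268.2 315.8 rect [268.2 315.8] [14.1 14.8] 45.0 [array([0.4353, 0.1323]), array([0.4349, 0.131 ]), array([0.4342, 0.1285]), array([0.4332, 0.1252])]
top dark  1418 404.0 317.9 rect [404.1 318.1] [40.2 37.9] 71.6 [array([ 0.4272, -0.1633]), array([ 0.4269, -0.162 ]), array([ 0.4263, -0.1592]), array([ 0.4256, -0.1558])]
top dark hole 370 407.0 316.3 rect [407.1 316.3] [30.4 13.3] 71.6 [array([ 0.4305, -0.17  ]), array([ 0.4302, -0.1686]), array([ 0.4295, -0.1658]), array([ 0.4287, -0.1622])]
top dark  283 377.9 265.4 rect [377.5 265.4] [ 5.9 59.1] 88.9 [array([ 0.5428, -0.1101]), array([ 0.5415, -0.1092]), array([ 0.5388, -0.1074]), array([ 0.5355, -0.1052])]
top dark  849 508.1 256.3 rect [507.6 251.6] [59.1 34.5] 37.9 [array([ 0.559 , -0.3983]), array([ 0.5575, -0.3948]), array([ 0.5546, -0.3879]), array([ 0.5509, -0.3792])]
top dark  283 279.4 271.0 rect [289.5 261.5] [44.  82.7] 50.0 [array([0.5333, 0.
[... 727 characters left out ...]
([0.7637, 0.1077])]
top wood  132 268.3 315.7 rect [268.5 315.5] [13. 13.] 90.0 [array([0.4355, 0.1323]), array([0.4351, 0.131 ]), array([0.4343, 0.1284]), array([0.4334, 0.1252])]
top wood  303 407.1 316.4 rect [407.  316.5] [28.8 11.7] 71.6 [array([ 0.4302, -0.1701]), array([ 0.4299, -0.1687]), array([ 0.4292, -0.1658]), array([ 0.4284, -0.1623])]
top wood  373 335.9 157.9 rect [335.  157.9] [ 7.4 60.3] 86.8 [array([ 0.7943, -0.0211]), array([ 0.7907, -0.021 ]), array([ 0.7835, -0.0208]), array([ 0.7745, -0.0206])]Traceback (most recent call last):
  File "m.py", line 10, in <module>
    for q,hh in zip(cs,h[0]):
                       ~^^^
TypeError: 'NoneType' object is not subscriptable
```

```bash
python3 - <<'E'
from h import *
c=bot.camera('top'); im=c['image']
for (u,v) in((377,234),(277,242)):
    print(im[v,u],im[v-26,u],im[v+26,u],im[v+10,u-40])
for thr in(110,125):
  m=(im.min(2)>thr).astype(np.uint8)
  cs,h=cv2.findContours(m,cv2.RETR_CCOMP,cv2.CHAIN_APPROX_NONE)
  for q,hh in zip(cs,h[0]):
    a=cv2.contourArea(q); r=cv2.minAreaRect(q); 
    if a<600 or a>9000 or not(230<r[0][0]<430 and 190<r[0][1]<280): continue
    mm=cv2.moments(q);u,v=mm['m10']/a,mm['m01']/a
    p=[ray(c,*x,.03 )[:2] for x in cv2.boxPoints(r)]; e=p[1]-p[0]; e2=p[2]-p[1]
    print(thr,hh[3]>=0,a,round(u,1),round(v,1),r,[np.round(ray(c,u,v,z)[:2],4) for z in(.016,.03)],np.linalg.norm(e),np.linalg.norm(e2),np.degrees(np.arctan2(e[1],e[0])))
big=cv2.resize(im[190:350,235:435],None,fx=4,fy=3.75,interpolation=cv2.INTER_CUBIC)
cv2.imwrite('pics/big.png',big[:,:,::-1])
# plate & bar angle
for pt in(m:=None,):pass
hsv=cv2.cvtColor(im,cv2.COLOR_RGB2HSV)
m=((im.max(2)<75)).astype(np.uint8); cs,_=cv2.findContours(m[290:345,375:435],cv2.RETR_EXTERNAL,cv2.CHAIN_APPROX_NONE,offset=(375,290))
q=max(cs,key=cv2.contourArea); ap=cv2.approxPolyDP(q,3,True)[:,0]; print(ap)
for x in ap: print(ray(c,*x,.01)[:2])
E
```

```text
[98 95 90] [131 133 134] [132 134 135] [106 107 100]
[101  98  91] [130 132 133] [131 133 134] [113 112 106]
110 False 3422.5 274.6 241.6 ((274.0101318359375, 241.35787963867188), (62.056182861328125, 58.992557525634766), 4.085616588592529) [array([0.5968, 0.1176]), array([0.5942, 0.116 ])] 0.13108855198127697 0.13745531051429843 -3.0151480189084103
110 True 1702.5 274.8 241.2 ((274.8144226074219, 241.4175262451172), (42.607398986816406, 43.185340881347656), 5.5275397300720215) [array([0.5978, 0.1172]), array([0.5952, 0.1155])] 0.09584420888426749 0.09414721939562505 -4.65763908067783
110 False 3432.5 377.4 233.0 ((377.9019775390625, 232.75350952148438), (59.10517120361328, 61.85342025756836), 87.95458984375) [array([ 0.6129, -0.1099]), array([ 0.6101, -0.1086])] 0.13622022478917126 0.13138640390952688 -88.82600378947087
110 True 1618.0 376.3 232.6 ((376.5000305175781, 232.5000457763672), (45.25482940673828, 45.25482940673828), 45.0) [array([ 0.6139, -0.1076]), array([ 0.6111, -0.1063])] 0.10103624310218855 0.09944673693530195 -45.38350245723826
125 False 3366.5 274.5 241.7 ((274.215
[... 378 characters left out ...]
47])] 0.096346093529863 0.09739975981727862 -3.218976288223638
125 False 3392.5 377.4 233.1 ((378.0394287109375, 232.95838928222656), (57.951812744140625, 61.62614440917969), 88.45184326171875) [array([ 0.6126, -0.1099]), array([ 0.6099, -0.1086])] 0.13565849961917958 0.12880737465009084 -89.33780411423648
125 True 1710.5 376.6 232.8 ((376.6000061035156, 232.80001831054688), (47.404640197753906, 46.51021194458008), 26.56505012512207) [array([ 0.6132, -0.1081]), array([ 0.6104, -0.1068])] 0.10414875760075716 0.10381017246382418 -27.21349345185842
[[415 294]
 [381 305]
 [392 341]
 [427 330]]
[ 0.4778546  -0.18777392]
[ 0.45505486 -0.11338543]
[ 0.37835183 -0.13443221]
[ 0.40063066 -0.21004169]
```

View pics/big.png

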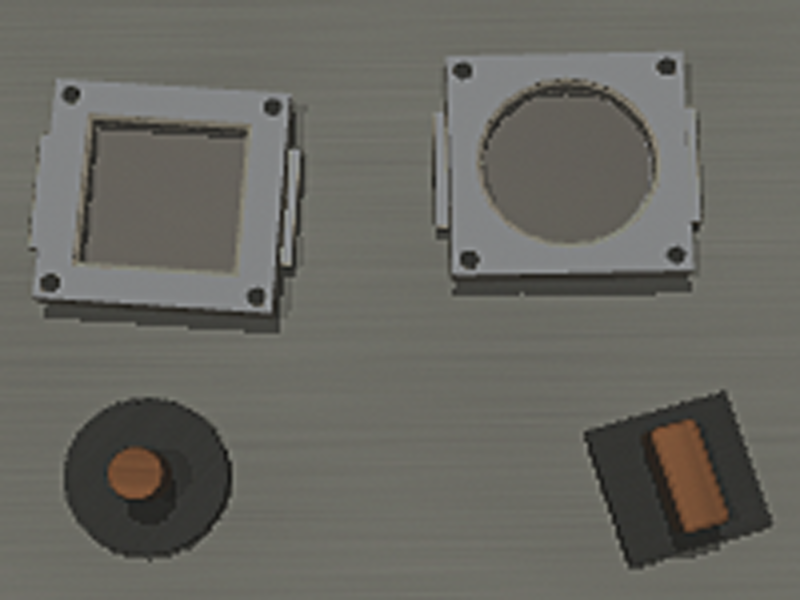

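```bash
cat > go.py <<'E'
from h import *
import sys
# usage: go.py x y z [xaxis_angle_deg]
def delta(x,y,z,ang=None):
    s=bot.state(); Rm=R.from_rotvec(s['ee_rot']).as_matrix(); p=np.array(s['tool_pos'])
    cur=np.degrees(np.arctan2(Rm[1,0],Rm[0,0]))
    print('t',round(s['time_s'],2),'p',p.round(4),'xang',cur.round(2),'tilt z',Rm[:,2].round(4),'F',np.round(s['force'],1),'gap',round(s['finger_gap'],3))
    print('delta',(Rm.T@(np.array([x,y,z])-p)).round(4),'yaw',None if ang is None else round((cur-ang+180)%360-180,2), 'j',np.round(s['joints'],2))
if __name__=='__main__': delta(*map(float,sys.argv[1:]))
E
python3 go.py .432 .1242 .11
python3 - <<'E'
from h import *
c=bot.camera('top'); im=c['image']; g=cv2.cvtColor(im,cv2.COLOR_RGB2GRAY).astype(float)
for name,pts in (('sq',[(71,95),(272,107),(257,297),(50,282)]),('rd',[(463,70),(667,67),(676,255),(469,259)])):
    P=[]
    for a,b in pts:
        u,v=int(round(235+a/4)),int(round(190+b/3.75)); w=np.clip(125-g[v-3:v+4,u-3:u+4],0,None)
        yy,xx=np.mgrid[v-3:v+4,u-3:u+4]; P.append(ray(c,(w*xx).sum()/w.sum(),(w*yy).sum()/w.sum(),.03)[:2])
    P=np.array(P); print(name,P.round(4).tolist(),P.mean(0).round(4)); 
    for i in range(4):
        e=P[(i+1)%4]-P[i]; print(np.linalg.norm(e).round(4),np.degrees(np.arctan2(e[1],e[0])).round(1))
E
```

```text
t 0.25 p [0.1999 0.4853 0.196 ] xang 67.61 tilt z [-3.e-04 -4.e-04 -1.e+00] F [-0.7  0.3  0.4] gap 0.998
delta [-0.2454  0.3522  0.086 ] yaw None j [ 0.96  0.31  1.5   0.    1.33 -0.22]
sq [[0.6553, 0.1655], [0.646, 0.0544], [0.5341, 0.0637], [0.5437, 0.1754]] [0.5948 0.1148]
0.1115 -94.8
0.1123 175.3
0.1122 85.1
0.1121 -5.0
rd [[0.6662, -0.0505], [0.6669, -0.1627], [0.5552, -0.1635], [0.5541, -0.0517]] [ 0.6106 -0.1071]
0.1121 -89.7
0.1116 -179.6
0.1118 90.6
0.1122 0.6
```

```bash
python3 -m handwheel '[{"delta_pos":[-0.245,0.352,0.086],"yaw":0},{"delta_pos":[-0.245,0.352,0.086],"yaw":0},{"delta_pos":[-0.245,0.352,0.086],"yaw":0},{"delta_pos":[-0.245,0.352,0.086],"yaw":0},{"delta_pos":[-0.245,0.352,0.086],"yaw":0},{"delta_pos":[-0.245,0.352,0.086],"yaw":0},{"delta_pos":[-0.245,0.352,0.086],"yaw":0},{"delta_pos":[-0.245,0.352,0.086],"yaw":0}]' 1
python3 go.py .432 .1242 .11
python3 - <<'E'
from h import *
cam('wrist','w1.png')
E
```

```text
time_s: 1.3
tool_pos: [0.4333, 0.1217, 0.1093]
ee_rot: [-2.615, -1.741, 0.002]
force: [-0.7, 0.2, 0.7]
finger_gap: 1.002
t 1.3 p [0.4333 0.1217 0.1093] xang 67.3 tilt z [-1.3e-03 -7.0e-04 -1.0e+00] F [-0.7  0.2  0.7] gap 1.002
delta [ 0.0018 -0.0022 -0.0007] yaw None j [ 0.01  0.25  1.83 -0.    1.06 -1.16]
```

View pics/w1.png

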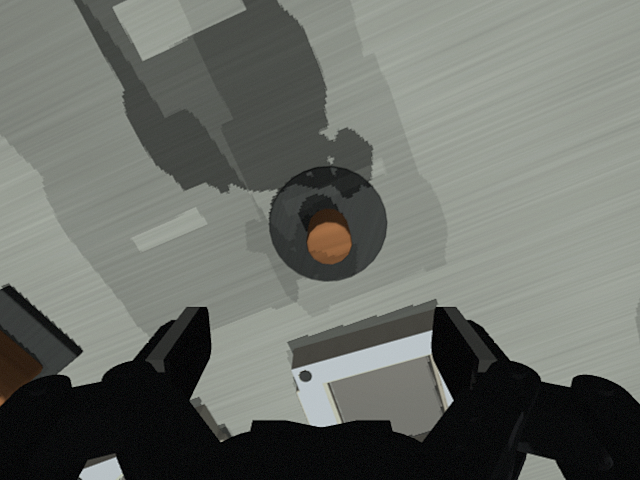

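The wrist view shows the round plate ahead with its disc centred near (328,223) and its knob top near (329,243). I'll work out its position from this view too.

```bash
python3 - <<'E'
from h import *
c=bot.camera('wrist'); im=c['image']
hsv=cv2.cvtColor(im,cv2.COLOR_RGB2HSV)
m=((hsv[...,1]>90)&(hsv[...,0]<20)&(im.max(2)>130)).astype(np.uint8)[200:290,270:390]
cs,_=cv2.findContours(m,cv2.RETR_EXTERNAL,cv2.CHAIN_APPROX_NONE,offset=(270,200)); q=max(cs,key=cv2.contourArea)
e=cv2.fitEllipse(q); print('knob',e,ray(c,*e[0],.055).round(4))
print('disc',ray(c,328,223.5,.01).round(4)); print(c['eye'])
s=bot.state(); print(s['tool_pos']); print(proj(c,[.432,.1242,.055]),proj(c,[.432,.1242,.01]))
E
python3 go.py .432 .1242 .0215
```

```text
knob ((327.27911376953125, 240.15318298339844), (28.403234481811523, 42.57783889770508), 95.98085021972656) [0.4289 0.1292 0.055 ]
disc [0.4292 0.1304 0.01  ]
[0.36565529 0.15140108 0.28766015]
[0.43189601 0.1246219  0.10997007]
[321.89787662 247.31283647] [321.82249454 229.90162203]
t 1.4 p [0.4319 0.1246 0.11  ] xang 67.54 tilt z [-9.e-04 -1.e-04 -1.e+00] F [-1.4 -0.   0.3] gap 0.999
delta [-0.0003  0.0003  0.0885] yaw None j [ 0.02  0.24  1.83 -0.    1.07 -1.16]
```

```bash
python3 - <<'E'
from h import *
c=cam('wrist','w2.png'); im=c['image']
hsv=cv2.cvtColor(im,cv2.COLOR_RGB2HSV)
m=((hsv[...,1]>90)&(hsv[...,0]<20)&(im.max(2)>150)).astype(np.uint8)[200:290,270:390]
cs,_=cv2.findContours(m,cv2.RETR_EXTERNAL,cv2.CHAIN_APPROX_NONE,offset=(270,200)); q=max(cs,key=cv2.contourArea)
(u,v),r=cv2.minEnclosingCircle(q); print('knob',u,v,r,ray(c,u,v,.055).round(4))
s=bot.state(); print(s['tool_pos'],s['dq'].round(4),c['eye'])
cv2.imwrite('pics/w2b.png',cv2.resize(im[150:300,240:420],None,fx=4,fy=4)[:,:,::-1])
for p in ([.432,.1242,.055],[.432,.1242,.01]):print(proj(c,p))
E
```

```text
knob 323.0 235.0 16.278919219970703 [0.4243 0.1291 0.055 ]
[0.43169132 0.12528311 0.11019999] [ 0.0242 -0.0084  0.0001  0.0002 -0.0002 -0.0008] [0.36504819 0.15236474 0.28792988]
[320.54514818 248.42800521]
[320.65754096 230.86088004]
```

View pics/w2b.png

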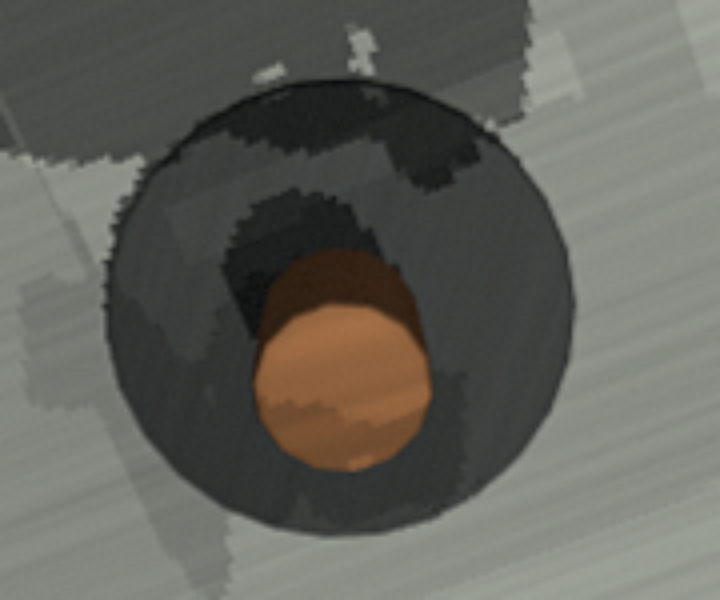

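```bash
python3 - <<'E'
from h import *
c=bot.camera('wrist')
print(ray(c,325.75,247,.055),ray(c,325,227,.01),bot.state()['tool_pos'])
E
python3 go.py .4315 .126 .022
```

```text
[0.43225278 0.12833516 0.055     ] [0.43032728 0.129062   0.01      ] [0.43163981 0.12564219 0.11034977]
t 1.5 p [0.4316 0.1256 0.1103] xang 67.69 tilt z [ 1.e-04 -2.e-04 -1.e+00] F [ 0.1 -0.4  0.1] gap 1.001
delta [ 0.0003 -0.0003  0.0883] yaw None j [ 0.02  0.24  1.83 -0.    1.07 -1.16]
```

```bash
python3 -m handwheel '[{"delta_pos":[0,0,0.03],"yaw":0},{"delta_pos":[0,0,0.055],"yaw":0},{"delta_pos":[0,0,0.075],"yaw":0},{"delta_pos":[0,0,0.085],"yaw":0},{"delta_pos":[0,0,0.088],"yaw":0},{"delta_pos":[0,0,0.088],"yaw":0}]' 1
python3 go.py .4315 .126 .022
python3 -m handwheel '[{"delta_pos":[0,0,0],"yaw":0},{"delta_pos":[0,0,0],"yaw":0},{"delta_pos":[0,0,0],"yaw":0},{"delta_pos":[0,0,0],"yaw":0},{"delta_pos":[0,0,0],"yaw":0},{"delta_pos":[0,0,0],"yaw":0},{"delta_pos":[0,0,0],"yaw":0},{"delta_pos":[0,0,0],"yaw":0}]' -1 60
python3 go.py .4315 .126 .12
python3 - <<'E'
from h import *
cam('wrist','w3.png')
E
```

```text
time_s: 2.25
tool_pos: [0.4318, 0.1259, 0.0228]
ee_rot: [2.608, 1.75, 0.001]
force: [0.5, 0.4, 0.6]
finger_gap: 1.0
t 2.25 p [0.4318 0.1259 0.0228] xang 67.72 tilt z [ 8.e-04 -2.e-04 -1.e+00] F [0.5 0.4 0.6] gap 1.0
delta [-0.     -0.0003  0.0008] yaw None j [ 0.02  0.39  1.92 -0.    0.84 -1.16]
time_s: 3.25
tool_pos: [0.4318, 0.1259, 0.0228]
ee_rot: [2.608, 1.75, 0.001]
force: [-0.2, 0.1, -0.7]
finger_gap: 0.002
t 3.25 p [0.4318 0.1259 0.0228] xang 67.72 tilt z [ 8.e-04 -1.e-04 -1.e+00] F [-0.2  0.1 -0.7] gap 0.002
delta [-0.     -0.0003 -0.0972] yaw None j [ 0.02  0.39  1.92 -0.    0.84 -1.16]
```

View pics/w3.png

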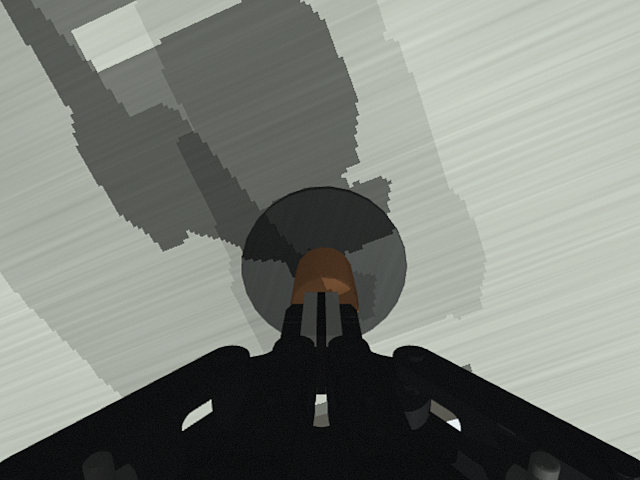

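The fingers shut empty (gap 0). In this picture the knob, near (325,275), stands on the camera side of the fingertips, near (321,310). I'll find where that disagreement comes from.

```bash
python3 - <<'E'
from h import *
c=bot.camera('wrist'); s=bot.state(); p=s['tool_pos']
Rm=R.from_rotvec(s['ee_rot']).as_matrix(); A=att(c)
print('eye in tool',(Rm.T@(np.array(c['eye'])-p)).round(4)); print('cam axes in tool\n',(Rm.T@A).round(3))
print('tcp px',proj(c,p), proj(c,p-Rm[:,2]*.0187))
d=ray(c,324.5,264,.01); print('disc',d,'in tool',Rm.T@(d-p))
t=cam('top','t1.png'); print('tcp in top',proj(t,p),'plate at',[proj(t,[.432,.1255,.01])])
cam('scene','s1.png')
E
```

```text
eye in tool [ 0.     -0.0725 -0.1779]
cam axes in tool
 [[ 1.    -0.     0.001]
 [-0.    -0.959 -0.285]
 [ 0.001  0.285 -0.959]]
tcp px [320.96880939 280.17542937] [320.95456611 295.58514587]
disc [0.42872217 0.12919977 0.01      ] in tool [ 0.0018918  -0.00413431  0.01277158]
tcp in top [269.85867799 316.98859035] plate at [array([270.77518506, 317.10243218])]
```

View pics/t1.png

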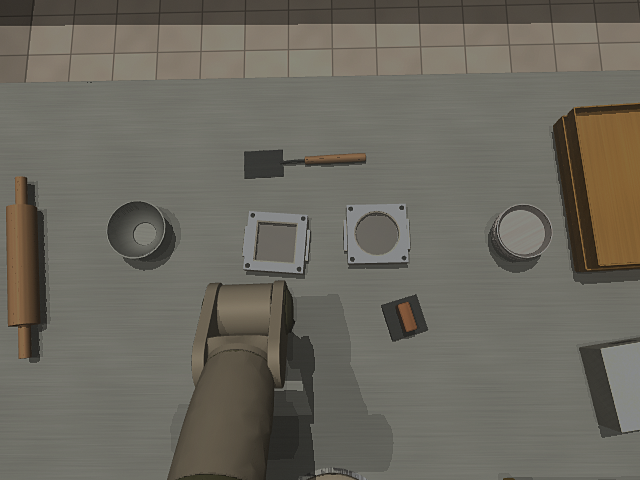

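View pics/s1.png

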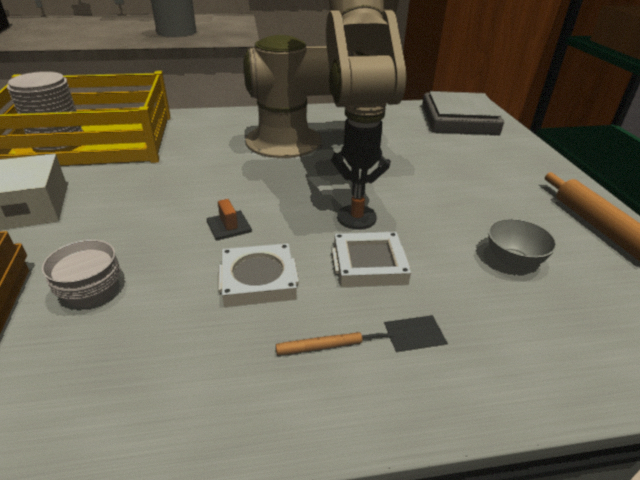

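```bash
python3 - <<'E'
from h import *
a=cv2.imread('pics/w3.png')[180:370,220:430]; b=cv2.imread('pics/s1.png')[130:250,290:430]
cv2.imwrite('pics/z1.png',cv2.resize(a,None,fx=3,fy=3,interpolation=cv2.INTER_CUBIC)); cv2.imwrite('pics/z2.png',cv2.resize(b,None,fx=5,fy=5,interpolation=cv2.INTER_CUBIC))
c=bot.camera('scene'); p=bot.state()['tool_pos']; print(proj(c,p)-[290,130])
print(proj(c,[.432,.1255,.055])-[290,130],proj(c,[.432,.1255,.01])-[290,130])
E
```

```text
[66.05881117 80.2657201 ]
[66.89422105 68.1694668 ] [65.51853105 85.01480645]
```

View pics/z1.png

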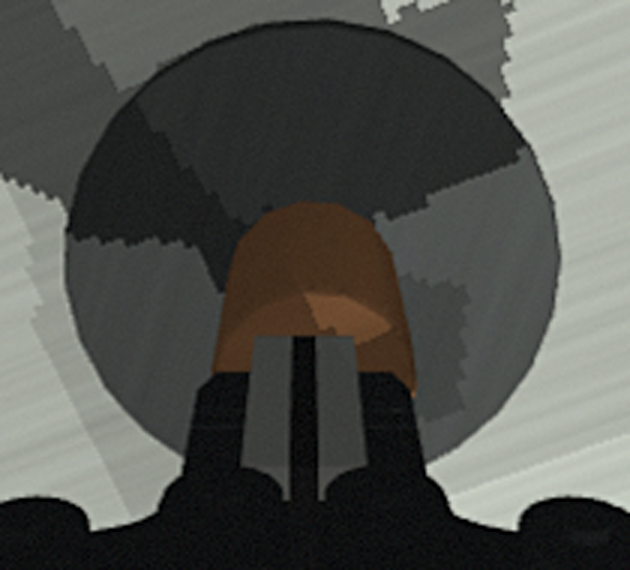

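View pics/z2.png

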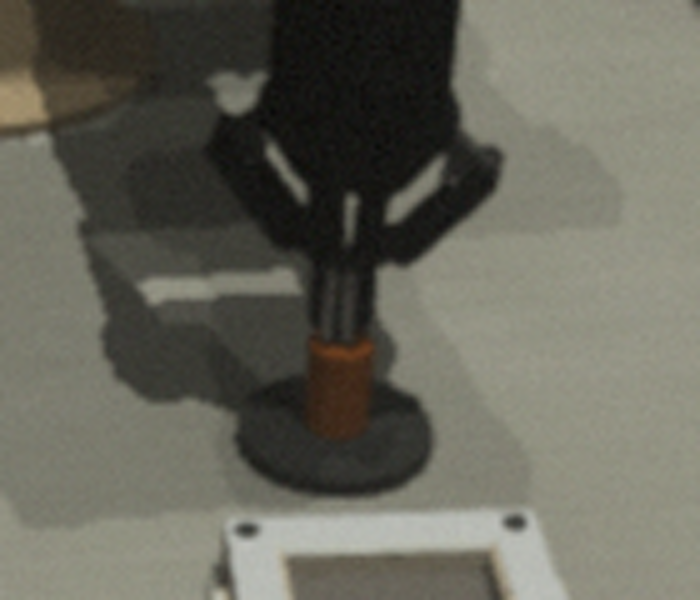

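The fingers look shut inside the knob outline in both views. I'll open and look before drawing conclusions.

```bash
python3 -m handwheel '[{"delta_pos":[0,0,0],"yaw":0},{"delta_pos":[0,0,0],"yaw":0},{"delta_pos":[0,0,0],"yaw":0},{"delta_pos":[0,0,0],"yaw":0},{"delta_pos":[0,0,0],"yaw":0},{"delta_pos":[0,0,0],"yaw":0}]' 1
python3 - <<'E'
from h import *
w=bot.camera('wrist')['image']; s=bot.camera('scene')['image']
w=cv2.resize(w,None,fx=.6,fy=.6); s=cv2.resize(s[130:250,290:430],(400,288))
cv2.imwrite('pics/o1.png',np.hstack([w,s])[:,:,::-1])
E
```

```text
time_s: 4.25
tool_pos: [0.4318, 0.1259, 0.0228]
ee_rot: [2.608, 1.75, 0.001]
force: [-0.1, -0.3, 0.8]
finger_gap: 1.002
```

View pics/o1.png

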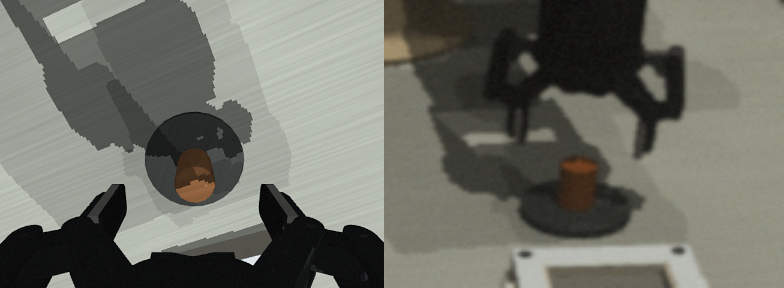

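```bash
python3 - <<'E'
from h import *
c=cam('scene','s2.png'); s=bot.state(); p=np.array(s['tool_pos']); Rm=R.from_rotvec(s['ee_rot']).as_matrix()
for z in(0.02,.03,.04,.05,.06,.07,.08):
    o=[p+sg*.046*Rm[:,0] for sg in(1,-1)]
    for q in o:q[2]=z
    print(z,[proj(c,q).round(1) for q in o])
a=c['image'][150:240,310:410]; cv2.imwrite('pics/s2z.png',cv2.resize(a,None,fx=6,fy=6,interpolation=cv2.INTER_CUBIC)[:,:,::-1])
w=bot.camera('wrist')
for k in (0,.013,.02,.03,.04,.05): print('wrist',k,[proj(w,p+Rm@[sg*.0425,-.011,-k]).round(1) for sg in(1,-1)])
E
```

```text
0.02 [array([376.1, 214.2]), array([336.1, 208.4])]
0.03 [array([376.6, 210.5]), array([336.3, 204.7])]
0.04 [array([377. , 206.7]), array([336.5, 201. ])]
0.05 [array([377.4, 202.9]), array([336.7, 197.2])]
0.06 [array([377.9, 199.1]), array([336.9, 193.4])]
0.07 [array([378.3, 195.2]), array([337.1, 189.5])]
0.08 [array([378.8, 191.2]), array([337.3, 185.6])]
wrist 0 [array([406.1, 259.7]), array([235.9, 259.6])]
wrist 0.013 [array([412.1, 268.8]), array([229.9, 268.7])]
wrist 0.02 [array([415.7, 274.2]), array([226.2, 274.2])]
wrist 0.03 [array([421.4, 282.9]), array([220.5, 282.8])]
wrist 0.04 [array([427.8, 292.6]), array([214.1, 292.5])]
wrist 0.05 [array([435.2, 303.6]), array([206.8, 303.5])]
```

View pics/s2z.png

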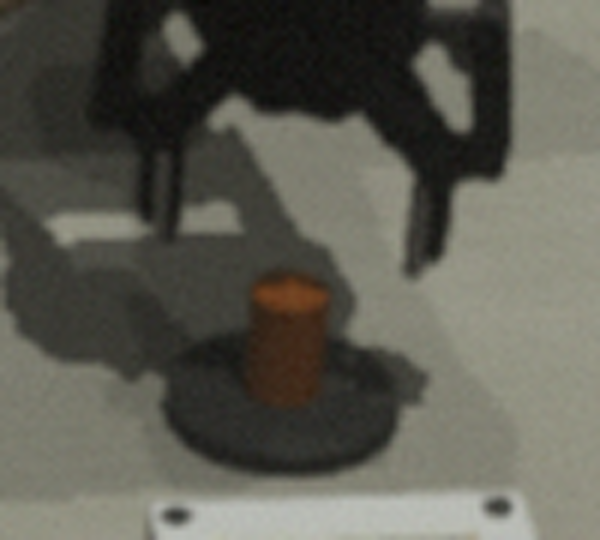

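In the scene view the open fingertips sit at about (378,196) and (336,190), which works out to z≈0.068, well above the knob. The real fingertips are therefore about 33 mm short of the reported TCP. The first closing happened in the air above the knob. I'll go down 30 mm more in small steps, watching the force.

```bash
python3 -m handwheel '[{"delta_pos":[0,0,0.006],"yaw":0},{"delta_pos":[0,0,0.012],"yaw":0},{"delta_pos":[0,0,0.018],"yaw":0},{"delta_pos":[0,0,0.024],"yaw":0},{"delta_pos":[0,0,0.03],"yaw":0},{"delta_pos":[0,0,0.03],"yaw":0}]' 1
cat > look.py <<'E'
from h import *
import sys
s=bot.camera('scene')['image']; w=bot.camera('wrist')['image']
u0,v0,n=int(sys.argv[2]),int(sys.argv[3]),sys.argv[1]
a=cv2.resize(s[v0:v0+100,u0:u0+110],(440,400),interpolation=cv2.INTER_CUBIC); b=cv2.resize(w[150:390,210:426],(360,400))
cv2.imwrite('pics/'+n,np.hstack([a,b])[:,:,::-1])
E
python3 look.py o2.png 305 140
```

```text
time_s: 5.2
tool_pos: [0.4316, 0.1259, -0.0077]
ee_rot: [2.609, 1.75, -0.0]
force: [-0.1, -0.8, 0.4]
finger_gap: 1.004
```

View pics/o2.png

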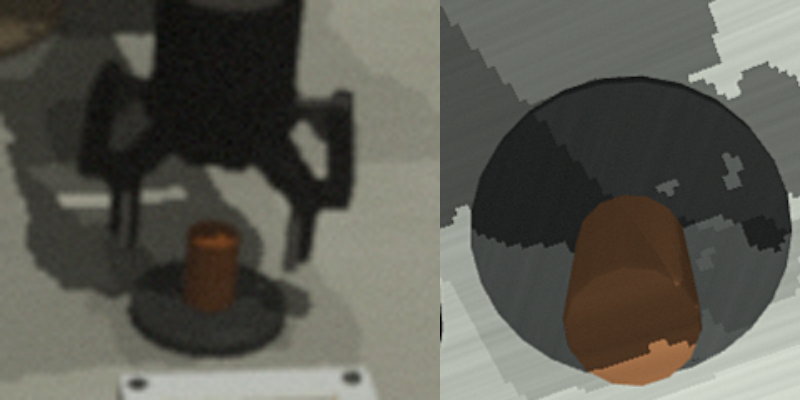

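```bash
python3 - <<'E'
from h import *
w=bot.camera('wrist'); s=bot.state(); p=np.array(s['tool_pos']); Rm=R.from_rotvec(s['ee_rot']).as_matrix()
for q in (ray(w,325,345,.055),ray(w,324,283,.01)): print(q,'tool',(Rm.T@(q-p)).round(4))
im=w['image']; cv2.imwrite('pics/w5.png',im[:,:,::-1])
E
python3 go.py .432 .126 -.0105
```

```text
[0.43143157 0.12761546 0.055     ] tool [ 0.0014 -0.0011 -0.0621]
[0.42723858 0.12930957 0.01      ] tool [ 0.0013 -0.0057 -0.0171]
t 5.35 p [ 0.432   0.1259 -0.0071] xang 67.72 tilt z [ 1.1e-03 -2.0e-04 -1.0e+00] F [0.  0.1 0.5] gap 1.0
delta [ 0.0001 -0.      0.0034] yaw None j [ 0.02  0.44  1.94 -0.    0.76 -1.16]
```

View pics/w5.png

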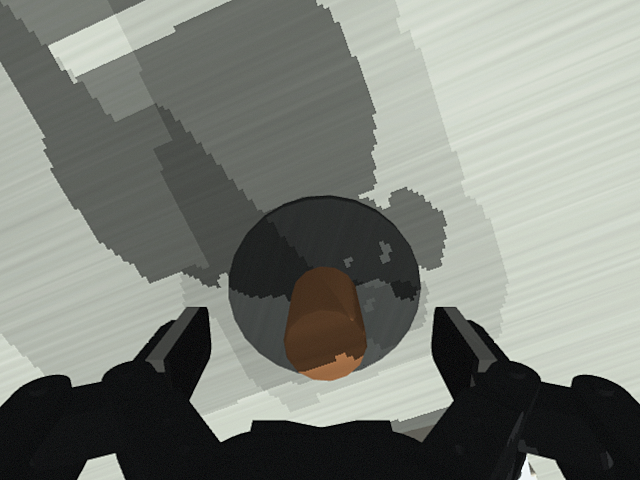

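The wrist view shows the knob top at about (325,345), between the open pads. I'll go down 3 mm and close.

```bash
python3 -m handwheel '[{"delta_pos":[0,0,0.003],"yaw":0},{"delta_pos":[0,0,0.003],"yaw":0}]' 1
python3 -m handwheel '[{"delta_pos":[0,0,0],"yaw":0},{"delta_pos":[0,0,0],"yaw":0},{"delta_pos":[0,0,0],"yaw":0},{"delta_pos":[0,0,0],"yaw":0},{"delta_pos":[0,0,0],"yaw":0},{"delta_pos":[0,0,0],"yaw":0},{"delta_pos":[0,0,0],"yaw":0}]' -1 60
python3 -m handwheel '[{"delta_pos":[0,0,-0.01],"yaw":0},{"delta_pos":[0,0,-0.02],"yaw":0},{"delta_pos":[0,0,-0.04],"yaw":0},{"delta_pos":[0,0,-0.06],"yaw":0},{"delta_pos":[0,0,-0.08],"yaw":0},{"delta_pos":[0,0,-0.08],"yaw":0},{"delta_pos":[0,0,-0.08],"yaw":0}]'
python3 look.py o3.png 305 110
```

```text
time_s: 5.6
tool_pos: [0.4319, 0.1259, -0.0102]
ee_rot: [2.608, 1.75, 0.001]
force: [0.3, -0.2, 0.1]
finger_gap: 1.001
time_s: 6.48
tool_pos: [0.4322, 0.1259, -0.0098]
ee_rot: [2.608, 1.75, 0.002]
force: [-1.5, -0.3, 5.1]
finger_gap: 0.333
time_s: 7.35
tool_pos: [0.4316, 0.1259, 0.0696]
ee_rot: [2.608, 1.75, 0.001]
force: [-0.5, 1.0, -4.1]
finger_gap: 0.331
```

View pics/o3.png

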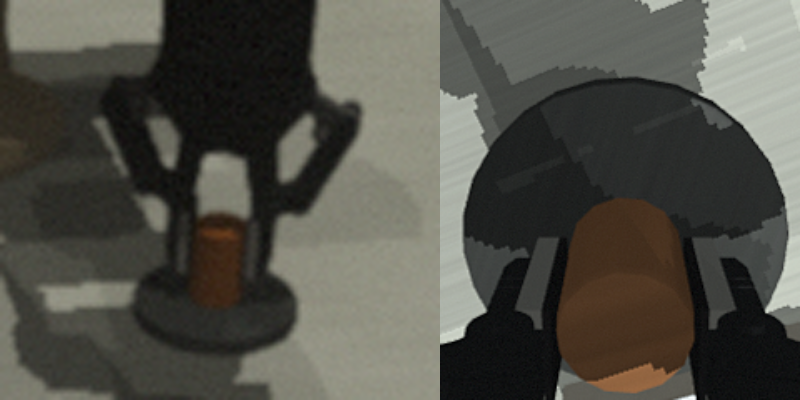

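The round plate hangs level between the pads (gap 0.33, about 4 N). Next I cross-check the die centres in the scene camera.

```bash
python3 - <<'E'
from h import *
c=bot.camera('scene'); im=c['image']; cv2.imwrite('pics/dz.png',cv2.resize(im[225:310,210:415],None,fx=3.9,fy=3.9,interpolation=cv2.INTER_CUBIC)[:,:,::-1])
m=cv2.inRange(im,(0,0,0),(85,85,85))
n,l,st,ce=cv2.connectedComponentsWithStats(m)
for i in range(1,n):
    u,v=ce[i]
    if 4<=st[i,4]<=60 and 215<u<412 and 228<v<302: print(st[i,4],ce[i].round(1),ray(c,u,v,.03)[:2].round(4))
E
python3 go.py .6106 -.1071 .0766 67.7
```

```text
4 [339.  235.2] [0.53   0.0671]
4 [392.5 234. ] [0.5402 0.1786]
9 [334.3 244.4] [0.5594 0.0518]
49 [390.3 254.6] [0.606  0.1548]
5 [283.8 245.6] [ 0.5499 -0.0489]
5 [227.2 250.6] [ 0.5513 -0.1599]
7 [331.6 254.9] [0.5914 0.0404]
9 [277.3 260.1] [ 0.5934 -0.0655]
6 [332.7 262.2] [0.6136 0.0385]
53 [337.8 275.2] [0.6517 0.041 ]
7 [404.7 269.4] [0.6527 0.1693]
7 [345.4 271.1] [0.6425 0.0574]
9 [290.7 283.9] [ 0.6634 -0.0474]
10 [226.7 290.2] [ 0.6643 -0.1604]
t 7.5 p [0.4316 0.1259 0.0694] xang 67.72 tilt z [ 0.e+00 -1.e-04 -1.e+00] F [-0.4  0.6 -3. ] gap 0.332
delta [-0.1477  0.254  -0.0071] yaw 0.02 j [ 0.02  0.3   1.88 -0.    0.96 -1.16]
```

View pics/dz.png

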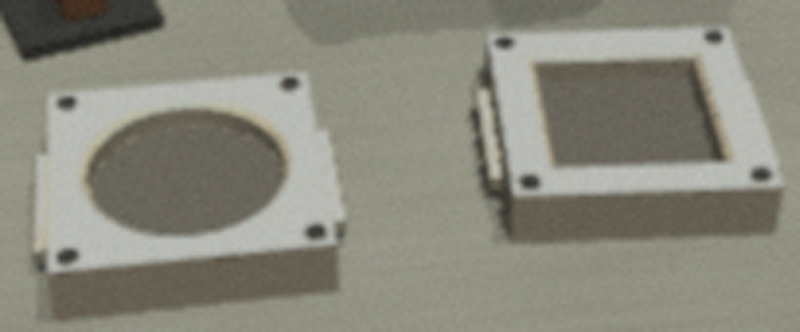

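```bash
python3 go.py .70 -.14 .12 67.7
```

```text
t 7.5 p [0.4316 0.1259 0.0694] xang 67.72 tilt z [ 0.e+00 -1.e-04 -1.e+00] F [-0.4  0.6 -3. ] gap 0.332
delta [-0.1443  0.3492 -0.0505] yaw 0.02 j [ 0.02  0.3   1.88 -0.    0.96 -1.16]
```

```bash
python3 -m handwheel '[{"delta_pos":[-0.02,0.05,-0.03],"yaw":0},{"delta_pos":[-0.043,0.105,-0.05],"yaw":0},{"delta_pos":[-0.067,0.162,-0.05],"yaw":0},{"delta_pos":[-0.09,0.22,-0.05],"yaw":0},{"delta_pos":[-0.113,0.275,-0.05],"yaw":0},{"delta_pos":[-0.13,0.315,-0.05],"yaw":0},{"delta_pos":[-0.14,0.34,-0.05],"yaw":0},{"delta_pos":[-0.144,0.349,-0.05],"yaw":0}]'
python3 -m handwheel '[{"delta_pos":[0,0,0],"yaw":0},{"delta_pos":[0,0,0],"yaw":0},{"delta_pos":[0,0,0],"yaw":0}]'
python3 go.py .70 -.14 .12 67.7
python3 - <<'E'
from h import *
cam('wrist','w6.png')
E
```

```text
time_s: 8.5
tool_pos: [0.7002, -0.1409, 0.1175]
ee_rot: [-2.608, -1.748, 0.002]
force: [0.2, -0.2, -3.0]
finger_gap: 0.333
time_s: 8.88
tool_pos: [0.7, -0.1404, 0.1176]
ee_rot: [-2.608, -1.748, 0.002]
force: [-0.2, 0.3, -2.7]
finger_gap: 0.331
t 8.88 p [ 0.7    -0.1404  0.1176] xang 67.68 tilt z [-2.2e-03  7.0e-04 -1.0e+00] F [-0.2  0.3 -2.7] gap 0.331
delta [ 0.0004 -0.0001 -0.0024] yaw -0.02 j [-0.36  0.81  0.91 -0.    1.43 -1.54]
```

View pics/w6.png

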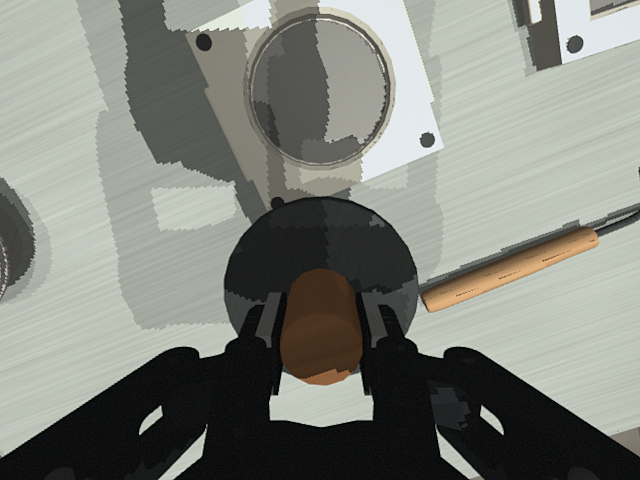

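The wrist view shows the round die clearly, with cavity centre near (319,88) and bolt dots at (204,42), (278,204) and (428,140). The held disc is centred near (321,285).

```bash
python3 - <<'E'
from h import *
w=bot.camera('wrist'); im=w['image']; s=bot.state(); p=np.array(s['tool_pos']); Rm=R.from_rotvec(s['ee_rot']).as_matrix()
P=[]
for u,v in((204,42),(428,140),(278,204)):
    g=im.max(2).astype(float)[v-12:v+13,u-12:u+13]; m=(g<75).astype(np.uint8); n,l,st,ce=cv2.connectedComponentsWithStats(m); i=l[12,12]; 
    q=ce[i]+[u-12,v-12]; P.append(ray(w,*q,.03)[:2]); print(st[i,4],q,P[-1])
print('die',(P[0]+P[1])/2,np.linalg.norm(P[0]-P[2]),np.linalg.norm(P[1]-P[2]))
e=P[2]-P[0];print(np.degrees(np.arctan2(e[1],e[0])));e=P[1]-P[2];print(np.degrees(np.arctan2(e[1],e[0])))
# disc: boundary points dark
z=p[2]+.010+.010
g=im.max(2)
def edge(ang,c=(321,285)):
    d=np.array([np.cos(ang),np.sin(ang)])
    for r in np.arange(115,70,-.5):
        u,v=np.array(c)+r*d
        if g[int(round(v)),int(round(u))]<80: return u,v
pts=[edge(np.radians(a)) for a in list(range(-175,-140,5))+list(range(-70,-5,5))]
pts=np.array([x for x in pts if x is not None],np.float32)
W=np.array([Rm.T@(ray(w,u,v,z)-p) for u,v in pts])
A=np.c_[2*W[:,:2],np.ones(len(W))]; sol=np.linalg.lstsq(A,(W[:,:2]**2).sum(1),rcond=None)[0]
print('disc in tool',sol[:2].round(4),'R',np.sqrt(sol[2]+sol[:2]@sol[:2]),len(W))
E
```

```text
215 [203.35813953  41.73023256] [ 0.55391893 -0.16141738]
590 [428.06779661 140.02372881] [ 0.6657556  -0.04768537]
380 [279.13684211 207.87894737] [ 0.67006993 -0.16064459]
die [ 0.60983726 -0.10455137] 0.11615356507313733 0.11304158859814144
0.38120054841245765
92.18727506991347
disc in tool [-0.0001 -0.0024] R 0.0435314849228745 20
```

```bash
python3 go.py .611 -.106 .05 67.7
```

```text
t 8.97 p [ 0.7001 -0.1406  0.1178] xang 67.67 tilt z [-1.8e-03  5.0e-04 -1.0e+00] F [-0.5 -0.1 -3.2] gap 0.331
delta [-0.0019 -0.0954  0.0679] yaw -0.03 j [-0.36  0.81  0.91 -0.    1.43 -1.54]
```

```bash
python3 -m handwheel '[{"delta_pos":[-0.001,-0.05,0.0],"yaw":0},{"delta_pos":[-0.002,-0.085,0.02],"yaw":0},{"delta_pos":[-0.002,-0.095,0.04],"yaw":0},{"delta_pos":[-0.002,-0.095,0.06],"yaw":0},{"delta_pos":[-0.002,-0.095,0.068],"yaw":0},{"delta_pos":[-0.002,-0.095,0.068],"yaw":0},{"delta_pos":[-0.002,-0.095,0.068],"yaw":0}]'
python3 go.py .611 -.106 .026 67.7
python3 - <<'E'
from h import *
c=cam('scene','s3.png');w=cam('wrist','w7.png')['image']
a=cv2.resize(c['image'][190:320,190:330],(430,400),interpolation=cv2.INTER_CUBIC); b=cv2.resize(w[120:430,160:470],(370,400))
cv2.imwrite('pics/o4.png',np.hstack([a,b])[:,:,::-1])
E
```

```text
time_s: 9.85
tool_pos: [0.6119, -0.1065, 0.0508]
ee_rot: [-2.609, -1.749, 0.001]
force: [0.4, 0.5, -1.5]
finger_gap: 0.332
t 9.85 p [ 0.6119 -0.1065  0.0508] xang 67.68 tilt z [-4.e-04 -1.e-04 -1.e+00] F [ 0.4  0.5 -1.5] gap 0.332
delta [ 0.0001 -0.001   0.0248] yaw -0.02 j [-0.36  0.66  1.36 -0.    1.12 -1.54]
```

View pics/o4.png

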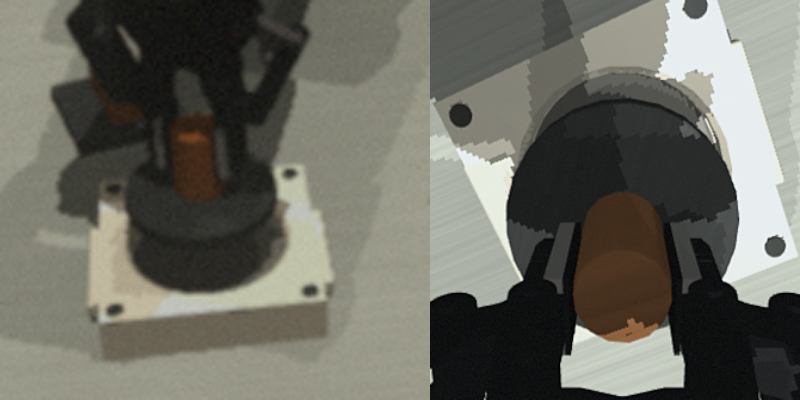

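The plate hangs over the cavity, roughly concentric in both views. I'll lower it to just above the mouth.

```bash
python3 -m handwheel '[{"delta_pos":[0,-0.001,0.007],"yaw":0},{"delta_pos":[0,-0.001,0.014],"yaw":0},{"delta_pos":[0,-0.001,0.02],"yaw":0},{"delta_pos":[0,-0.001,0.026],"yaw":0},{"delta_pos":[0,-0.001,0.026],"yaw":0}]'
python3 go.py .611 -.106 .006 67.7
python3 - <<'E'
from h import *
c=cam('scene','s4.png');w=cam('wrist','w8.png')['image']
a=cv2.resize(c['image'][210:320,200:320],(430,400),interpolation=cv2.INTER_CUBIC); b=cv2.resize(w[120:430,160:470],(370,400))
cv2.imwrite('pics/o5.png',np.hstack([a,b])[:,:,::-1])
E
```

```text
time_s: 10.58
tool_pos: [0.6105, -0.1059, 0.024]
ee_rot: [-2.608, -1.749, 0.002]
force: [0.1, 0.0, -3.3]
finger_gap: 0.335
t 10.57 p [ 0.6105 -0.1059  0.024 ] xang 67.67 tilt z [-1.7e-03  4.0e-04 -1.0e+00] F [ 0.1  0.  -3.3] gap 0.335
delta [0.0001 0.0005 0.018 ] yaw -0.03 j [-0.36  0.69  1.38 -0.    1.07 -1.54]
```

View pics/o5.png

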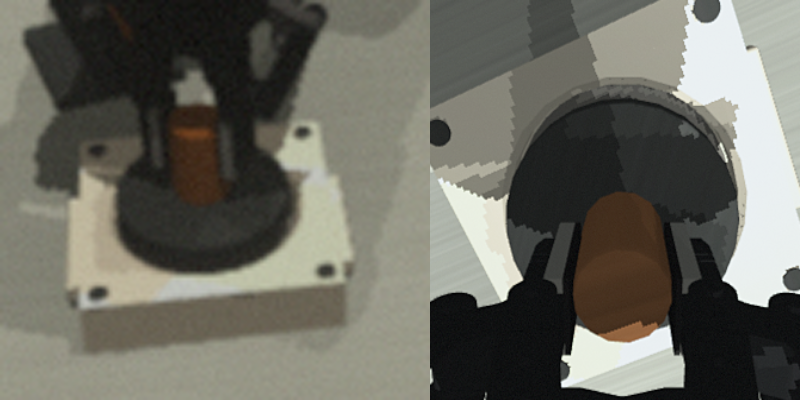

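Near the mouth, the wrist view has the mouth circle about 1.5 mm to the +x side of the disc. I'll correct that and lower gently.

```bash
python3 -m handwheel '[{"delta_pos":[0.0015,-0.0005,0],"yaw":0},{"delta_pos":[0.0015,-0.0005,0.003],"yaw":0},{"delta_pos":[0.0015,-0.0005,0.006],"yaw":0},{"delta_pos":[0.0015,-0.0005,0.009],"yaw":0},{"delta_pos":[0.0015,-0.0005,0.012],"yaw":0},{"delta_pos":[0.0015,-0.0005,0.012],"yaw":0}]'
python3 go.py .611 -.106 .006 67.7
```

```text
time_s: 11.42
tool_pos: [0.6108, -0.1045, 0.0124]
ee_rot: [-2.609, -1.749, 0.001]
force: [0.1, -0.7, -2.6]
finger_gap: 0.331
t 11.43 p [ 0.6108 -0.1045  0.0124] xang 67.67 tilt z [-1.e-03  2.e-04 -1.e+00] F [ 0.1 -0.7 -2.6] gap 0.331
delta [-0.0014  0.0007  0.0064] yaw -0.03 j [-0.36  0.7   1.39 -0.    1.05 -1.54]
```

```bash
python3 -m handwheel '[{"delta_pos":[0,0,0.002],"yaw":0},{"delta_pos":[0,0,0.004],"yaw":0},{"delta_pos":[0,0,0.0055],"yaw":0},{"delta_pos":[0,0,0.0065],"yaw":0},{"delta_pos":[0,0,0.007],"yaw":0},{"delta_pos":[0,0,0.007],"yaw":0}]'
python3 - <<'E'
from h import *
c=cam('scene','s5.png');w=cam('wrist','w9.png')['image']
a=cv2.resize(c['image'][210:320,200:320],(430,400),interpolation=cv2.INTER_CUBIC); b=cv2.resize(w[120:430,160:470],(370,400))
cv2.imwrite('pics/o6.png',np.hstack([a,b])[:,:,::-1])
E
```

```text
time_s: 12.18
tool_pos: [0.6109, -0.1045, 0.0062]
ee_rot: [-2.609, -1.749, 0.001]
force: [-4.5, 1.4, 5.1]
finger_gap: 0.333
```

View pics/o6.png

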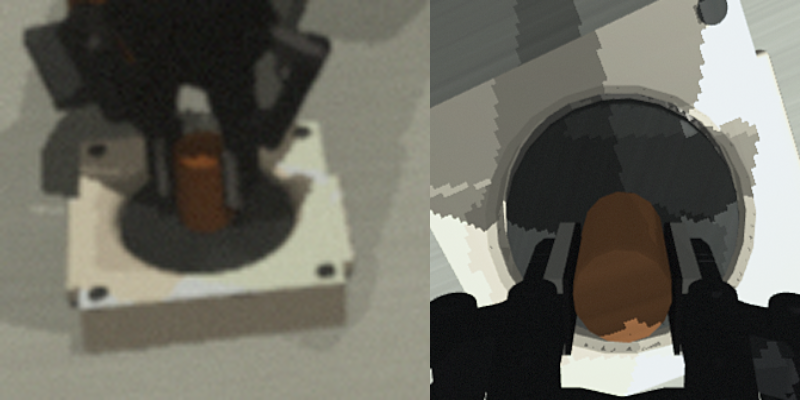

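The disc is inside the cavity, concentric, touching the floor (about 8 N of added load, z where predicted). Release and rise.

```bash
python3 -m handwheel '[{"delta_pos":[0,0,0],"yaw":0},{"delta_pos":[0,0,0],"yaw":0},{"delta_pos":[0,0,0],"yaw":0},{"delta_pos":[0,0,0],"yaw":0},{"delta_pos":[0,0,0],"yaw":0},{"delta_pos":[0,0,0],"yaw":0}]' 1
python3 -m handwheel '[{"delta_pos":[0,0,-0.01],"yaw":0},{"delta_pos":[0,0,-0.03],"yaw":0},{"delta_pos":[0,0,-0.06],"yaw":0},{"delta_pos":[0,0,-0.09],"yaw":0},{"delta_pos":[0,0,-0.1],"yaw":0},{"delta_pos":[0,0,-0.1],"yaw":0}]'
python3 - <<'E'
from h import *
c=cam('scene','s6.png');w=cam('wrist','w10.png')['image']
a=cv2.resize(c['image'][210:320,200:320],(430,400),interpolation=cv2.INTER_CUBIC); b=cv2.resize(w[120:430,160:470],(370,400))
cv2.imwrite('pics/o7.png',np.hstack([a,b])[:,:,::-1])
E
python3 go.py .427 -.160 .06 -73.8
```

```text
time_s: 13.02
tool_pos: [0.6109, -0.1045, 0.0062]
ee_rot: [-2.609, -1.749, 0.001]
force: [0.2, -0.1, -0.1]
finger_gap: 1.003
time_s: 13.78
tool_pos: [0.611, -0.1045, 0.1063]
ee_rot: [2.609, 1.749, -0.0]
force: [0.1, -0.0, -0.0]
finger_gap: 1.001
t 13.88 p [ 0.6104 -0.1043  0.105 ] xang 67.68 tilt z [-2.5e-03  7.0e-04 -1.0e+00] F [-0.1  0.2 -0.2] gap 1.0
delta [-0.1212 -0.1484  0.0454] yaw 141.48 j [-0.36  0.6   1.31 -0.    1.24 -1.54]
```

View pics/o7.png

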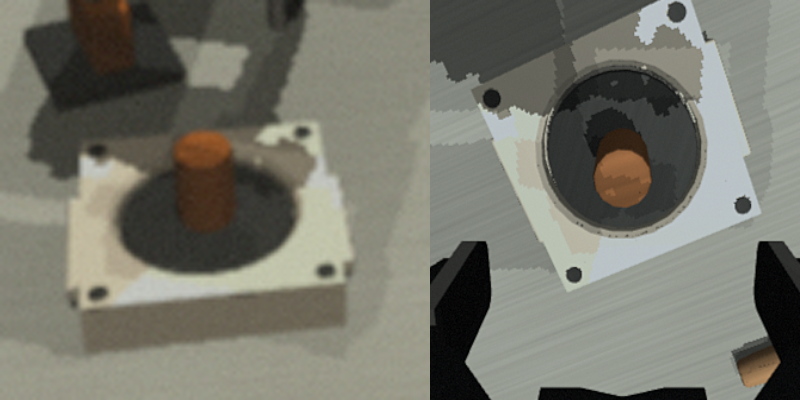

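The round plate is seated and free. Now over to the square plate with the jaws across its bar.

```bash
python3 -m handwheel '[{"delta_pos":[-0.03,-0.037,0.0],"yaw":-10},{"delta_pos":[-0.061,-0.075,0.0],"yaw":-20},{"delta_pos":[-0.091,-0.111,0.01],"yaw":-30},{"delta_pos":[-0.112,-0.138,0.02],"yaw":-38.5},{"delta_pos":[-0.121,-0.148,0.025],"yaw":-38.5},{"delta_pos":[-0.121,-0.148,0.025],"yaw":-38.5},{"delta_pos":[-0.121,-0.148,0.025],"yaw":-38.5},{"delta_pos":[-0.121,-0.148,0.025],"yaw":-38.5}]'
python3 go.py .427 -.160 .08 106.2
python3 - <<'E'
from h import *
cam('wrist','w11.png')
E
python3 go.py .427 -.160 .08 106.2
```

```text
time_s: 14.88
tool_pos: [0.4282, -0.1599, 0.0805]
ee_rot: [-1.885, -2.51, 0.001]
force: [-0.7, -0.2, -0.1]
finger_gap: 1.0
t 14.88 p [ 0.4282 -0.1599  0.0805] xang 106.18 tilt z [-2.1e-03  4.0e-04 -1.0e+00] F [-0.7 -0.2 -0.1] gap 1.0
delta [ 0.0002 -0.0012  0.0005] yaw -0.02 j [-0.61  0.3   1.84 -0.    1.   -2.47]
t 14.93 p [ 0.4281 -0.1598  0.0804] xang 106.19 tilt z [-2.2e-03  5.0e-04 -1.0e+00] F [ 0.3 -0.4 -0.3] gap 0.999
delta [ 0.0001 -0.0011  0.0004] yaw -0.01 j [-0.61  0.3   1.85 -0.    1.   -2.47]
```

View pics/w11.png

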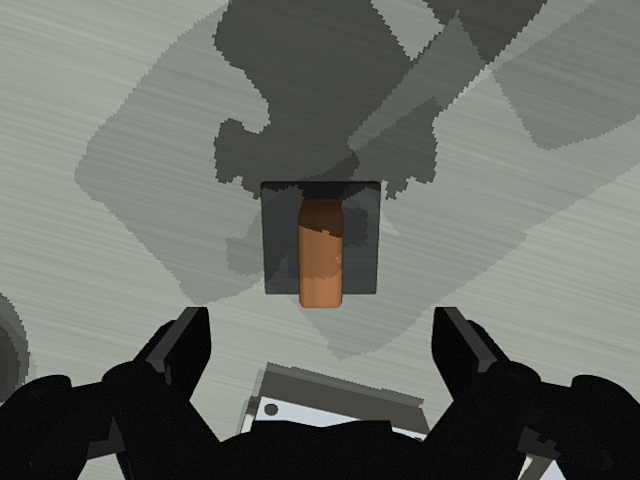

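The square plate is centred at about (321,238) and square to the jaws, with its bar upright between columns 299 and 343. I'll check where it sits along tool y.

```bash
python3 - <<'E'
from h import *
w=bot.camera('wrist'); s=bot.state(); p=np.array(s['tool_pos']); Rm=R.from_rotvec(s['ee_rot']).as_matrix()
t=lambda u,v,z:(Rm.T@(ray(w,u,v,z)-p)).round(4)
print('far edge',t(321,183,.01),'near',t(321,293.5,.01)); print('L/R',t(264,240,.01),t(380,240,.01)); print('corners',t(261,182,.01),t(379.5,182,.01),t(266,294,.01),t(377,294,.01))
print('bar near end',t(321,306.5,.055)); print('bar L,R',t(300,290,.055),t(343,290,.055))
E
python3 go.py .427 -.160 -.0095 106.2
```

```text
far edge [-0.     -0.0398  0.0705] near [-0.      0.039   0.0703]
L/R [-0.0391 -0.0009  0.0704] [ 0.0405 -0.0009  0.0705]
corners [-0.0394 -0.0405  0.0705] [ 0.0384 -0.0405  0.0705] [-0.0394  0.0394  0.0703] [0.0401 0.0393 0.0704]
bar near end [0.     0.0272 0.0254]
bar L,R [-0.0123  0.0166  0.0254] [0.0129 0.0166 0.0254]
t 14.97 p [ 0.4279 -0.1599  0.0804] xang 106.19 tilt z [-2.3e-03  5.0e-04 -1.0e+00] F [ 0.1  0.3 -0.1] gap 0.997
delta [ 0.     -0.0008  0.0899] yaw -0.01 j [-0.61  0.3   1.85 -0.    1.   -2.47]
```

```bash
python3 -m handwheel '[{"delta_pos":[0,-0.001,0.03],"yaw":0},{"delta_pos":[0,-0.001,0.055],"yaw":0},{"delta_pos":[0,-0.001,0.07],"yaw":0},{"delta_pos":[0,-0.001,0.08],"yaw":0},{"delta_pos":[0,-0.001,0.087],"yaw":0},{"delta_pos":[0,-0.001,0.09],"yaw":0},{"delta_pos":[0,-0.001,0.09],"yaw":0}]' 1
python3 -m handwheel '[{"delta_pos":[0,0,0],"yaw":0},{"delta_pos":[0,0,0],"yaw":0},{"delta_pos":[0,0,0],"yaw":0},{"delta_pos":[0,0,0],"yaw":0},{"delta_pos":[0,0,0],"yaw":0},{"delta_pos":[0,0,0],"yaw":0},{"delta_pos":[0,0,0],"yaw":0}]' -1 60
python3 go.py .427 -.160 .08 106.2
python3 -m handwheel '[{"delta_pos":[0,0,-0.01],"yaw":0},{"delta_pos":[0,0,-0.02],"yaw":0},{"delta_pos":[0,0,-0.04],"yaw":0},{"delta_pos":[0,0,-0.07],"yaw":0},{"delta_pos":[0,0,-0.1],"yaw":0},{"delta_pos":[0,0,-0.12],"yaw":0},{"delta_pos":[0,0,-0.12],"yaw":0}]'
python3 go.py .681 .109 .12 85.15
```

```text
time_s: 15.85
tool_pos: [0.4269, -0.1601, -0.0094]
ee_rot: [-1.885, -2.511, 0.001]
force: [-0.1, -0.4, -0.1]
finger_gap: 1.001
time_s: 16.73
tool_pos: [0.4271, -0.1603, -0.0091]
ee_rot: [-1.886, -2.511, 0.002]
force: [-0.4, -1.0, 5.1]
finger_gap: 0.295
t 16.73 p [ 0.4271 -0.1603 -0.0091] xang 106.2 tilt z [-1.5e-03 -1.0e-04 -1.0e+00] F [-0.4 -1.   5.1] gap 0.295
delta [ 0.0004 -0.0002 -0.0891] yaw -0.0 j [-0.62  0.46  1.92 -0.    0.77 -2.47]
time_s: 17.6
tool_pos: [0.4278, -0.1606, 0.112]
ee_rot: [1.885, 2.511, -0.001]
force: [0.7, -0.3, -6.0]
finger_gap: 0.294
t 17.6 p [ 0.4278 -0.1606  0.112 ] xang 106.2 tilt z [ 7.0e-04 -1.6e-03 -1.0e+00] F [ 0.7 -0.3 -6. ] gap 0.294
delta [ 0.1882  0.3184 -0.0082] yaw 21.05 j [-0.62  0.25  1.81 -0.    1.07 -2.47]
```

```bash
python3 -m handwheel '[{"delta_pos":[0.025,0.042,-0.008],"yaw":3},{"delta_pos":[0.053,0.09,-0.008],"yaw":6},{"delta_pos":[0.081,0.138,-0.008],"yaw":9},{"delta_pos":[0.11,0.186,-0.008],"yaw":12},{"delta_pos":[0.138,0.234,-0.008],"yaw":15},{"delta_pos":[0.164,0.277,-0.008],"yaw":18},{"delta_pos":[0.182,0.308,-0.008],"yaw":21},{"delta_pos":[0.188,0.318,-0.008],"yaw":21}]'
python3 -m handwheel '[{"delta_pos":[0,0,0],"yaw":0},{"delta_pos":[0,0,0],"yaw":0},{"delta_pos":[0,0,0],"yaw":0},{"delta_pos":[0,0,0],"yaw":0}]'
python3 go.py .681 .109 .12 85.15
python3 - <<'E'
from h import *
cam('wrist','w12.png')
E
```

```text
time_s: 18.6
tool_pos: [0.6807, 0.1105, 0.1172]
ee_rot: [-2.311, -2.127, 0.004]
force: [-1.4, -0.5, -4.8]
finger_gap: 0.292
time_s: 19.1
tool_pos: [0.6806, 0.1101, 0.1174]
ee_rot: [-2.311, -2.127, 0.004]
force: [0.0, -0.4, -5.1]
finger_gap: 0.296
t 19.1 p [0.6806 0.1101 0.1174] xang 85.24 tilt z [-0.0022 -0.0014 -1.    ] F [ 0.  -0.4 -5.1] gap 0.296
delta [-0.001   0.0005 -0.0026] yaw 0.09 j [-0.01  0.75  1.02 -0.    1.38 -1.5 ]
```

View pics/w12.png

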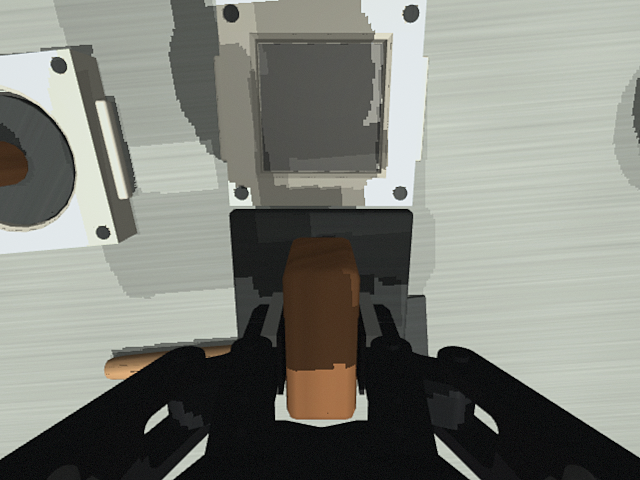

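The wrist view shows all four bolt dots of the square die, at (232,13), (411,13), (241,193) and (400,193). The held plate's far edge runs near row 209, columns 230–413, parallel to the die.

```bash
python3 - <<'E'
from h import *
w=bot.camera('wrist'); im=w['image']; s=bot.state(); p=np.array(s['tool_pos']); Rm=R.from_rotvec(s['ee_rot']).as_matrix()
P=[]
for u,v in((232,13),(411,13),(400,193),(241,193)):
    r=11; g=im.max(2).astype(float)[v-r:v+r+1,u-r:u+r+1]; m=(g<75).astype(np.uint8); n,l,st,ce=cv2.connectedComponentsWithStats(m); i=l[r,r]
    q=ce[i]+[u-r,v-r]; X=ray(w,*q,.03); P.append(X); print(st[i,4],q.round(1),X[:2].round(4))
P=np.array(P); print('die world',P.mean(0).round(4),'tool',(Rm.T@(P.mean(0)-p)).round(4))
for i in range(4):
    e=Rm.T@(P[(i+1)%4]-P[i]); print(np.linalg.norm(e).round(4),'ang in tool',np.degrees(np.arctan2(e[1],e[0])).round(2))
z=p[2]+.0092+.010
t=lambda u,v:(Rm.T@(ray(w,u,v,z)-p)).round(4)
print('plate far corners',t(230,209.5),t(413,209.5),'sides',t(234,280),t(409.5,280))
cv2.imwrite('pics/z3.png',cv2.resize(im[195:310,215:430],None,fx=3.6,fy=3.6)[:,:,::-1])
E
```

```text
217 [230.4  12.9] [0.533  0.0656]
461 [410.9  13.1] [0.5426 0.1776]
511 [399.9 193.1] [0.6545 0.1681]
119 [241.2 192.3] [0.6448 0.0563]
die world [0.5937 0.1169 0.03  ] tool [-0.0004 -0.087   0.0875]
0.1124 ang in tool 0.11
0.1124 ang in tool 90.1
0.1122 ang in tool -179.75
0.1121 ang in tool -90.0
plate far corners [-0.0391 -0.0404 -0.0191] [ 0.0393 -0.0404 -0.0192] sides [-0.0395 -0.0079 -0.0191] [ 0.04   -0.008  -0.0192]
```

View pics/z3.png

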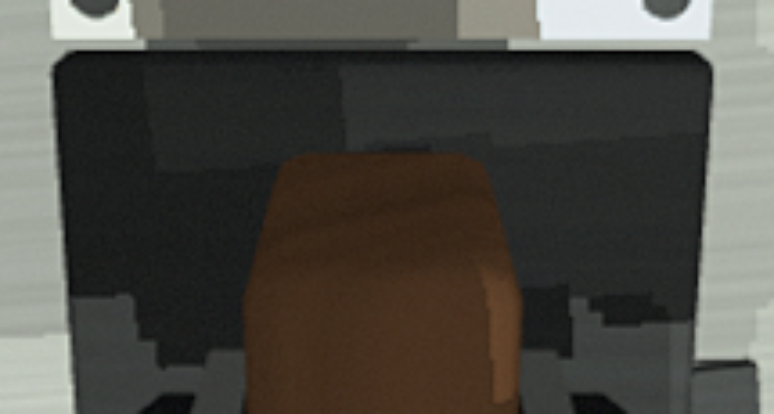

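```bash
python3 -m handwheel '[{"delta_pos":[0,-0.04,0.0],"yaw":0},{"delta_pos":[0,-0.075,0.015],"yaw":0},{"delta_pos":[0,-0.087,0.04],"yaw":0},{"delta_pos":[0,-0.087,0.065],"yaw":0},{"delta_pos":[0,-0.087,0.085],"yaw":0},{"delta_pos":[0,-0.087,0.093],"yaw":0},{"delta_pos":[0,-0.087,0.093],"yaw":0},{"delta_pos":[0,-0.087,0.093],"yaw":0}]'
python3 go.py .5937 .1169 .0065 85.1
python3 - <<'E'
from h import *
c=cam('scene','s8.png');w=cam('wrist','w13.png')['image']
a=cv2.resize(c['image'][190:300,310:430],(430,400),interpolation=cv2.INTER_CUBIC); b=cv2.resize(w[120:430,160:470],(370,400))
cv2.imwrite('pics/o8.png',np.hstack([a,b])[:,:,::-1])
E
```

```text
time_s: 20.2
tool_pos: [0.5944, 0.1173, 0.0255]
ee_rot: [2.311, 2.127, -0.002]
force: [-0.4, -0.1, -4.5]
finger_gap: 0.29
t 20.2 p [0.5944 0.1173 0.0255] xang 85.25 tilt z [-5.0e-04 -1.3e-03 -1.0e+00] F [-0.4 -0.1 -4.5] gap 0.29
delta [-0.0005 -0.0006  0.019 ] yaw 0.15 j [ 0.    0.66  1.43 -0.    1.05 -1.48]
```

View pics/o8.png

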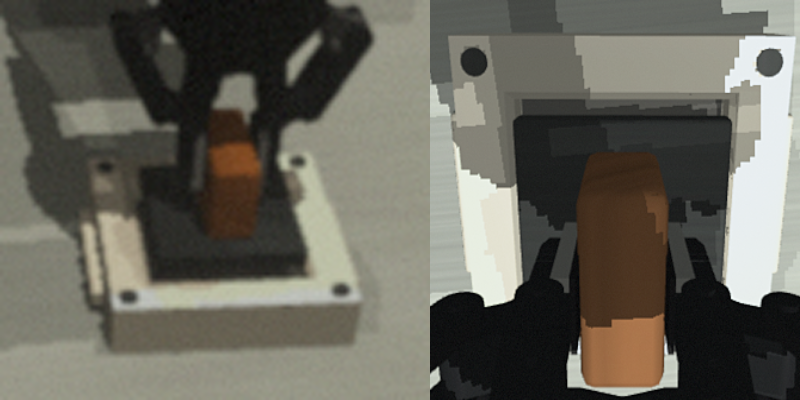

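```bash
python3 - <<'E'
from h import *
w=bot.camera('wrist'); im=w['image']; s=bot.state(); p=np.array(s['tool_pos']); Rm=R.from_rotvec(s['ee_rot']).as_matrix()
k=310/370; L=lambda u,v:(160+(u-430)*k,120+v*310/400)
for q in (L(474,61),L(769,61)): print('dot',np.round(q,1),(Rm.T@(ray(w,*q,.03)-p)).round(4))
z=p[2]+.0092+.01
for q in (L(513.5,116),L(731,116)): print('plate far corner',(Rm.T@(ray(w,*q,z)-p)).round(4))
for q in (L(521,112),L(724,112)): print('?',(Rm.T@(ray(w,*q,.03)-p)).round(4))
c=bot.camera('scene')
f=lambda u,v:(310+u*120/430,190+v*110/400)
for q in (f(104,167),f(297,161),f(341,289),f(128,297)): print('scene dot',(Rm.T@(ray(c,*q,.03)-p)).round(4)[:2])
for q in (f(150,268),f(305,262)): print('scene plate top? corner near',(Rm.T@(ray(c,*q,z)-p)).round(4)[:2])
E
```

```text
dot [196.9 167.3] [-0.0563 -0.0567 -0.0047]
dot [444.  167.3] [ 0.0557 -0.0568 -0.0048]
plate far corner [-0.0391 -0.04   -0.0191]
plate far corner [ 0.0391 -0.0401 -0.0192]
? [-0.0396 -0.0386 -0.0047]
? [ 0.0398 -0.0386 -0.0048]
scene dot [-0.0556 -0.0574]
scene dot [ 0.0572 -0.0578]
scene dot [0.0574 0.0543]
scene dot [-0.0554  0.0547]
scene plate top? corner near [-0.0441  0.0493]
scene plate top? corner near [0.0376 0.0487]
```

The die centre is within 1 mm of the tool axis in both views. I'll lower into the mouth with a 0.8 mm shift.

```bash
python3 -m handwheel '[{"delta_pos":[0,-0.0008,0],"yaw":0},{"delta_pos":[0,-0.0008,0.003],"yaw":0},{"delta_pos":[0,-0.0008,0.006],"yaw":0},{"delta_pos":[0,-0.0008,0.009],"yaw":0},{"delta_pos":[0,-0.0008,0.012],"yaw":0},{"delta_pos":[0,-0.0008,0.012],"yaw":0}]'
python3 go.py .5937 .1169 .0068 85.1
```

```text
time_s: 21.15
tool_pos: [0.593, 0.1174, 0.0127]
ee_rot: [-2.311, -2.127, 0.004]
force: [0.2, -0.4, -3.6]
finger_gap: 0.294
t 21.15 p [0.593  0.1174 0.0127] xang 85.25 tilt z [-0.0019 -0.0014 -1.    ] F [ 0.2 -0.4 -3.6] gap 0.294
delta [-0.0004  0.0007  0.0059] yaw 0.15 j [ 0.    0.68  1.44 -0.    1.02 -1.48]
```

```bash
python3 -m handwheel '[{"delta_pos":[0,0,0.002],"yaw":0},{"delta_pos":[0,0,0.004],"yaw":0},{"delta_pos":[0,0,0.0055],"yaw":0},{"delta_pos":[0,0,0.0065],"yaw":0},{"delta_pos":[0,0,0.0065],"yaw":0}]'
python3 - <<'E'
from h import *
c=cam('scene','s9.png');w=cam('wrist','w14.png')['image']
a=cv2.resize(c['image'][190:300,310:430],(430,400),interpolation=cv2.INTER_CUBIC); b=cv2.resize(w[120:430,160:470],(370,400))
cv2.imwrite('pics/o9.png',np.hstack([a,b])[:,:,::-1])
E
```

```text
time_s: 21.78
tool_pos: [0.5932, 0.1173, 0.007]
ee_rot: [2.312, 2.127, -0.003]
force: [-2.4, -1.0, 5.2]
finger_gap: 0.294
```

View pics/o9.png

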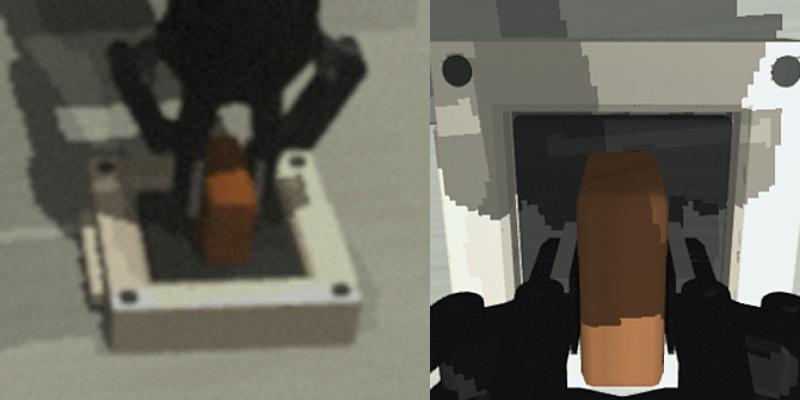

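The square plate has touched down inside its cavity at the predicted height (about 9 N of added load). Release, rise and check.

```bash
python3 -m handwheel '[{"delta_pos":[0,0,0],"yaw":0},{"delta_pos":[0,0,0],"yaw":0},{"delta_pos":[0,0,0],"yaw":0},{"delta_pos":[0,0,0],"yaw":0},{"delta_pos":[0,0,0],"yaw":0},{"delta_pos":[0,0,0],"yaw":0}]' 1
python3 -m handwheel '[{"delta_pos":[0,0,-0.01],"yaw":0},{"delta_pos":[0,0,-0.03],"yaw":0},{"delta_pos":[0,0,-0.06],"yaw":0},{"delta_pos":[0,0,-0.09],"yaw":0},{"delta_pos":[0,0,-0.12],"yaw":0},{"delta_pos":[0,0,-0.12],"yaw":0}]'
python3 go.py .35 .2 .2
```

```text
time_s: 22.62
tool_pos: [0.5933, 0.1173, 0.0069]
ee_rot: [2.311, 2.127, -0.003]
force: [-1.1, -1.0, 0.1]
finger_gap: 1.002
time_s: 23.38
tool_pos: [0.5946, 0.1175, 0.1298]
ee_rot: [2.309, 2.125, 0.003]
force: [0.5, -0.8, -1.4]
finger_gap: 0.997
t 23.38 p [0.5946 0.1175 0.1298] xang 85.25 tilt z [ 0.004  -0.0014 -1.    ] F [ 0.5 -0.8 -1.4] gap 0.997
delta [ 0.0619 -0.2503 -0.0713] yaw None j [ 0.    0.54  1.33 -0.    1.26 -1.48]
```

Back off toward the base so the top camera can see.

```bash
python3 -m handwheel '[{"delta_pos":[0.012,-0.05,-0.02],"yaw":0},{"delta_pos":[0.025,-0.1,-0.05],"yaw":0},{"delta_pos":[0.037,-0.15,-0.07],"yaw":0},{"delta_pos":[0.05,-0.2,-0.07],"yaw":0},{"delta_pos":[0.06,-0.24,-0.07],"yaw":0},{"delta_pos":[0.062,-0.25,-0.07],"yaw":0},{"delta_pos":[0.062,-0.25,-0.07],"yaw":0}]'
python3 - <<'E'
from h import *
t=cam('top','t2.png'); c=cam('scene','s10.png')
a=cv2.resize(t['image'][195:285,235:425],(800,379),interpolation=cv2.INTER_CUBIC)[:300]; b=cv2.resize(c['image'][200:310,200:430],(800,383),interpolation=cv2.INTER_CUBIC)[:300]
cv2.imwrite('pics/fin.png',np.vstack([a,b])[:,:,::-1])
E
```

```text
time_s: 24.25
tool_pos: [0.3505, 0.2001, 0.1987]
ee_rot: [2.308, 2.125, 0.003]
force: [-0.0, 0.1, 0.1]
finger_gap: 1.001
```

View pics/fin.png

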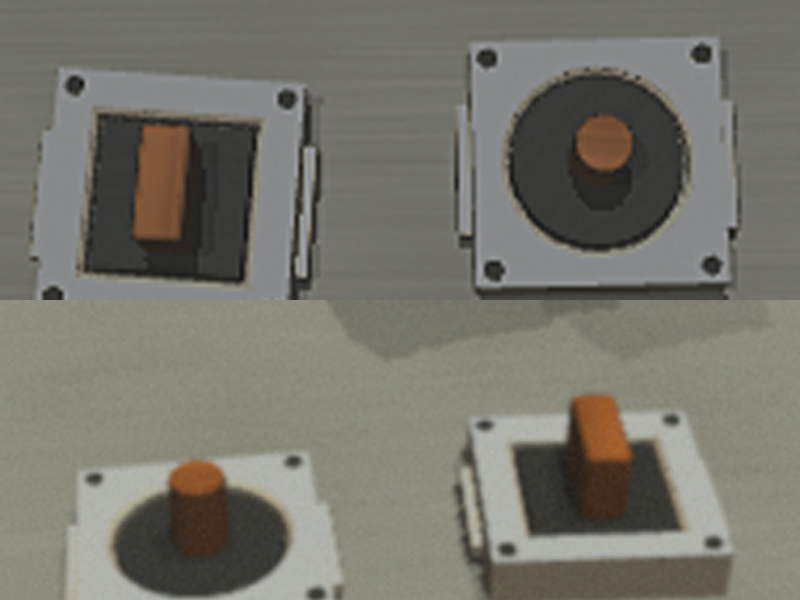

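View pics/t2.png

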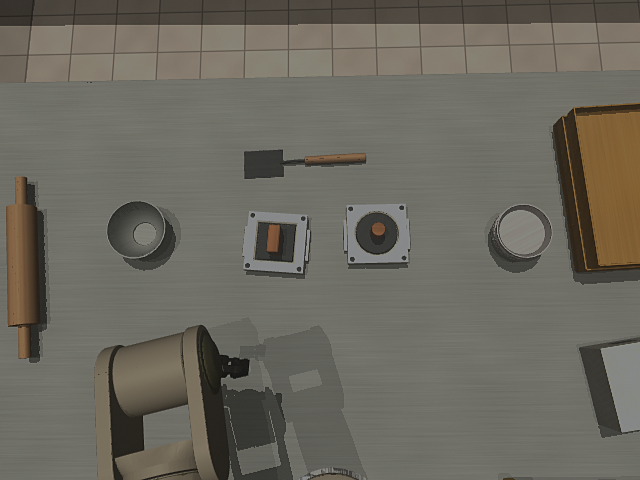

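In the top view both plates sit flat and centred in their cavities. The bowl (140,230), foil stack (522,232) and spatula are where they started, and the arm is clear. Handing in.

```bash
python3 -c "
from cell import bot
print(bot.hand_in(), bot.state()['time_s'])"
```

```text
the job is handed in; nothing more can be done
the job is handed in; nothing more can be done
```

I lowered the round plate into the round die and the square plate into the square die, released both, and backed the arm off before handing in at about 24 s. No verdict was reported.

**Last checks:**
- **Seating:** Each plate touched down at the height expected for the cavity floor, with a contact load of about 8–9 N. The closing top and scene views show both flat and centred.
- **Bystanders:** By eye, the bowl, foil dishes and spatula look unmoved from the start picture; I did not measure them.

**What failed or disagreed:**
- **First grasp missed:** The fingers closed on air because the real fingertips sit about 33 mm short of the reported TCP. I saw this in the pictures, went about 33 mm lower, and the second grasp held.
- **Camera disagreement:** The top camera differed from the other two by about 2–4 mm on the die positions. I centred each plate using the wrist view, and the square die also on the scene view.

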